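# Throw back the lift pawl with a rod and park the print head

### The job

Park the raised print head: take the square rod from the tray, put its end in under the leaning pawl of the lift and flick the pawl over, away from the toothed rack, so that it stays thrown back; use only the rod on the pawl, never the gripper. Then lower the print head gently all the way down to its bottom stop. In the end the rod lies flat in its tray again (put it back before or after the lowering, do not drop it), and the things standing around have been left alone.

Things in the scene. Friction and masses are not known exactly. Their poses are not given: they have to be found in the camera images.
- lift: Fixed lift. Origin: centre of the underside of its steel base plate, 140 (x) x 320 (y) x 12 mm; z up; the robot is on its -x side. A 40 mm square aluminium column stands at x = y = 0, to z = 262 mm. -y side: print bed 100 x 100 mm at y = -100, top z = 24 mm, print head above it. +y side: pawl in a bracket at y = 84 to 116 (40 mm wide in x, top z = 88 mm). The parts work in its x = 0 plane.
- rod_way (a point): Middle of the free space under the leaning pawl where the rod goes in, axis along the lift's x: at lift x = 0, y = 42, z = 100 mm. Open towards -x and +x. On its -y side the column face (y = 20 mm), on its +y side the underside of the pawl (slanting: y = 80 mm at z = 100, y = 63 mm at z = 128), above it the rack's end (z = 148 mm or more while the head is up).
- stop_top (a point): Top of the 12 mm stop post against which the thrown-back pawl rests: lift x = 0, y = 147, z = 110 mm.
- head: Print head, 0.35 kg: white tube 52 mm across, grey sleeve round the column; slides straight up and down. Origin: centre of the black handle bar on top, 22 (x) x 64 (y) x 26 (z) mm, at lift x = 0, y = -100; axes as the lift's. From the bar's underside 37 mm down to the tube, only a 16 mm stem there. On its bottom stop the origin is 215 mm above the lift's; it starts 81 to 86 mm higher.
- tooth (a point): Outer lower edge of the lowest tooth of the steel rack on the head's +y side (26 mm wide in x), at lift y = 58 mm; moves with the head. While the pawl is engaged the head can go down only 4 to 9 mm before this tooth sits firmly on the pawl's tip. The slide is stiff: the head stays where it is left, about 0.5 to 3 N moves it down, about 9 N up.
- pawl: Steel pawl: bar 20 (x) x 10 mm, 0.13 kg. Origin on its hinge pin at lift x = 0, y = 100, z = 75 mm, pin along the lift's x; its z runs along the bar to the tip. It starts leaning 0.54 rad from upright to -y (the rack), held by its weight. Lifted from below and swung to +y past upright it falls over by itself and rests 0.86 rad beyond upright. Free swinging: under 1 N at its middle.
- pawl_tip (a point): Centre of the pawl's round tip (12 mm across, 24 mm wide in x), 87 mm from the pin. At the start it is at lift y = 55, z = 150 mm; upright at y = 100 mm; thrown back at y = 166, z = 132 mm.
- tray: Fixed open steel tray, outside 260 (x) x 160 (y) x 26 mm high, walls and floor 4 mm. Origin: centre of the underside. Two rubber ridges run across it along y at x = -60 and +60 mm, 12 mm wide, tops at z = 22 mm, and carry the rod.
- rod: Loose square aluminium rod with black ends, 12 x 12 x 200 mm, 0.09 kg, both ends alike. Origin at its middle, x along its length. It starts lying on the two ridges of the tray, roughly along the tray's x, origin 28 mm above the tray's underside; its sides are free to grip between the ridges.
- bottle: White closed bottle, 72 mm across, 150 mm high, loose; leave alone. Origin: centre of the underside.
- bowl: Steel bowl, 120 mm across, 50 mm high, loose; leave alone. Origin: centre of the underside.
- carton: Cardboard carton 220 x 120 x 75 mm, loose; leave alone. Origin: centre of the underside.
- scraper: Flat scraper with a handle, lying on the table, loose; leave alone. Origin on its long axis.
Mind the look-alikes: they are no part of the job. There is more than one size of the rod; the one meant has the size given above.

How it is judged:
By the outcome, as a careful person would: the job done as asked, in the order asked, and still so for the second after the job is handed in, with the robot touching nothing.
It also fails if it takes over 51 s, if anything falls off the work surface, if the arm or the gripper's body presses on something with over 40 N, if the wrist force passes 120 N, or if a joint passes its speed limit or range.

### The arm

A 6-joint arm with a two-finger parallel gripper is mounted at the origin on the work surface. World frame = base frame: x ahead of the robot, y to its left, z up, the work surface at z = 0. Lengths are in m, angles in rad, forces in N, time in s.
With the tool pointing down it reaches from about 0.25 to 0.775 m from the base axis. Payload 4 kg.
Tool frame: the origin (TCP) lies at the very end of the fingers, on their centre line; the grasp point (between the pads) lies 19 mm behind it; y points along the fingers, x is the direction in which the jaws open and shut, and the axes are right-handed (so a half turn about y gives the same grasp; the last joint's range is limited). The gripper opens to 94 mm and grips with 3 to 60 N. Pads are 16 mm wide; open, the fingers measure 119 mm over their backs; the gripper's body (75 mm by 177 mm) begins 78 mm behind the grasp point.
Start: joints at [1.137, 0.087, 1.371, -0, 1.684, -0.103], TCP at [0.179, 0.52, 0.206] pointing down, gripper open.
Joint ranges: [-3.1, 3.1], [-0.76, 2.03], [0.27, 2.55], [-1.08, 4.22], [0.17, 2.65], [-2.57, 2.57]. Speed limits (rad/s): [2.79, 2.79, 3.14, 3.14, 3.14, 3.14].

### API

Orientations are given as [roll, pitch, yaw] about the fixed x, y, z axes, in that order (R = Rz(yaw) Ry(pitch) Rx(roll)).
In Python, from bench import robot, snapshot, workorder gives the robot as it stands.
- The arm moves only by the tool play_rows, never from a script. Its argument "steps" is a list of rows, each an object of numbers: "x", "y", "z": the shift along the world's x, y, z in m; "rx", "ry", "rz": the turn, a rotation vector about the world's x, y, z in rad; "hand": the finger opening in m, from 0 to 0.094. A call has 1 to 8 rows; each row shifts and turns the commanded pose from where the row before left it; what a row does not reach is not made up. A row lasts 1/8 s, in which the tool goes at most 62.5 mm and 10.7 degrees, less where a joint would pass 70% of its speed; a pose out of reach is approached as far as the arm can. A call is refused whole if a number of a shift passes 0.0625 or a number of a turn 0.188, either way. A call with a gripper value outside its range is refused whole. The fingers move at their own pace and stop on an object; the grip force is fixed at half the most. Time passes only in rows, so rows that do not move let the fingers close. It gives the time, the measured TCP pose, the force and the opening at its end, in the units of the state.
- robot.get_obs(): the state, without advancing time (a new reading comes with each control period).
- snapshot(name): name is "side" or "top"; returns a dict with "color" (384x512x3 uint8, red, green, blue), "range_z" (384x512 float32, m along the optical axis (not along the pixel's ray), 0 where there is no reading), "fov_y" (degrees; the focal length in pixels is half the picture's height over the tangent of half this angle, whatever the lens; pixels are square), "cx", "cy" (the principal point, pixels), "T" (4x4, takes a point from camera to world coordinates). Camera axes: x right, y down, z forward; pixel columns grow to the right and rows downward; lengths in m; the calibration is good to about 2 mm. A picture is of the moment at which its call begins.
- workorder.close_job(): hands the job in, once; it reports no verdict.
The state is a dict: "time": time; "joint_positions": joint angles; "qvel": joint speeds; "joint_torque": joint torques, N m; "tool_pos": TCP position; "ee_rot": TCP orientation; "wrist_force": force on the tool from outside, world axes, zero at the start; "wrist_torque": the same for the moment, N m; "width": finger opening in m.
Only numpy, scipy, OpenCV 4.12 (cv2) and the standard library are available. Lean on these libraries where they do the work, as an engineer would, in place of code of your own. Each camera call takes 0.05 s, during which the arm holds its last target.

## Working session

There is one attempt and no reset: what is moved stays moved. The work goes in short steps, Python scripts to look and compute and a tool call to move; the robot and the scene stay as the last step left them, time stands still between calls to the robot, and variables do not carry over. Pictures are saved under pics/ and viewed, and the job is handed in when it is done.

Besides the shell and the picture viewer there is one more tool, called after ">>>" as name([rows], argument=value, ...), one row to a line, values as JSON. play_rows: Moves the arm, as the interface text tells. Its arguments: {"type":"object","properties":{"steps":{"type":"array"}},"required":["steps"]}

```bash
mkdir -p pics; ls; cat > h.py <<'E'
import numpy as np,cv2
from bench import robot,snapshot,workorder
def snap(name,fn):
    s=snapshot(name); np.savez('pics/'+fn+'.npz',**{k:np.array(v) for k,v in s.items()})
    cv2.imwrite('pics/'+fn+'.png',cv2.cvtColor(s['color'],cv2.COLOR_RGB2BGR)); return s
def pts(s):
    h,w=s['range_z'].shape; f=h/2/np.tan(np.radians(float(s['fov_y']))/2)
    v,u=np.mgrid[0:h,0:w]; z=s['range_z']
    P=np.stack([(u-s['cx'])*z/f,(v-s['cy'])*z/f,z],-1)
    P=P@s['T'][:3,:3].T+s['T'][:3,3]; P[z==0]=np.nan
    return P
def ray(s,u,v,zp):
    h=s['range_z'].shape[0]; f=h/2/np.tan(np.radians(float(s['fov_y']))/2)
    d=s['T'][:3,:3]@np.array([(u-s['cx'])/f,(v-s['cy'])/f,1]); o=s['T'][:3,3]
    return o+d*(zp-o[2])/d[2]
E
python3 - <<'E'
from h import *
for n in('side','top'):
    s=snap(n,n+'0'); print(n,s['fov_y'],s['cx'],s['cy'],s['T'].round(3).tolist())
o=robot.get_obs(); print(o)
E
```

```text
pics
side 44.8081459993664 254.55610235007802 195.39180432273562 [[-0.995, -0.041, 0.089, 0.438], [-0.095, 0.632, -0.769, 1.147], [-0.025, -0.774, -0.633, 1.168], [0.0, 0.0, 0.0, 1.0]]
top 51.417790244528625 256.7814428268685 192.94240199703034 [[-0.015, -0.996, 0.092, 0.436], [-1.0, 0.013, -0.018, -0.07], [0.017, -0.093, -0.996, 1.515], [0.0, 0.0, 0.0, 1.0]]
{'time': 0.1, 'joint_positions': array([ 1.13689643e+00,  8.78853178e-02,  1.37205834e+00, -2.93209072e-05,
        1.68361167e+00, -1.03100487e-01]), 'qvel': array([-0.0010985 , -0.00242972, -0.00362305,  0.00064119, -0.00045166,
        0.00102661]), 'joint_torque': array([ 1.81111111e-03, -3.41252339e+01, -3.03301585e+01,  7.18577136e-02,
        3.04229278e-02, -8.74097645e-05]), 'tool_pos': array([0.1784491 , 0.51973374, 0.20444164]), 'ee_rot': array([-1.57062332,  0.00195525,  1.23999382]), 'wrist_force': array([0.05306686, 0.42491134, 0.37154227]), 'wrist_torque': array([-0.01669533, -0.03553112,  0.05020968]), 'width': 0.09418299358079724}
```

View pics/side0.png

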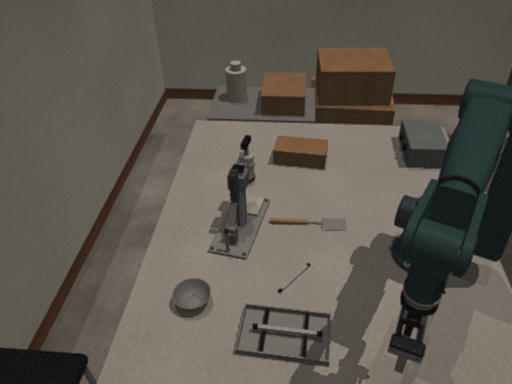

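View pics/top0.png

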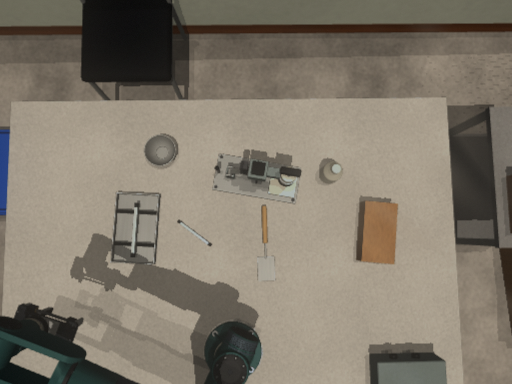

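The top view shows the lift plate around (255,177), the tray with the rod at (136,228), the thin look-alike rod at (195,232), the bowl at (161,150) and the bottle at (331,170). Next I'll zoom in and measure.

```bash
python3 - <<'E'
from h import *
a=cv2.imread('pics/top0.png'); 
cv2.imwrite('pics/top0c.png',np.hstack([cv2.resize(a[145:210,205:305],None,fx=5,fy=5,interpolation=3)[:325],np.zeros((325,1,3),np.uint8),cv2.resize(a[180:275,100:170],None,fx=3.4,fy=3.4,interpolation=3)[:325][:, :238]])[:, :800])
b=cv2.imread('pics/side0.png')
cv2.imwrite('pics/side0c.png',cv2.resize(b[130:265,195:285],None,fx=4.4,fy=4.4,interpolation=3))
s=np.load('pics/top0.npz');P=pts(s)
# depth check
for (u,v) in [(136,228),(136,245),(135,205),(220,160),(290,195),(290,171),(290,182),(258,168)]: print(u,v,P[v,u].round(4))
E
```

```text
Traceback (most recent call last):
ValueError: all the input array dimensions except for the concatenation axis must match exactly, but along dimension 0, the array at index 0 has size 325 and the array at index 2 has size 323
```

```bash
python3 - <<'E'
from h import *
a=cv2.imread('pics/top0.png'); 
cv2.imwrite('pics/top0c.png',cv2.resize(a[145:210,205:305],None,fx=8,fy=8,interpolation=3))
cv2.imwrite('pics/tray0c.png',cv2.resize(a[180:275,100:170],None,fx=6,fy=6,interpolation=3))
b=cv2.imread('pics/side0.png')
cv2.imwrite('pics/side0c.png',cv2.resize(b[130:265,195:285],None,fx=4.4,fy=4.4,interpolation=3))
s=np.load('pics/top0.npz');P=pts(s)
for (u,v) in [(136,228),(136,245),(135,205),(220,160),(290,195),(290,171),(290,182),(258,168)]: print(u,v,P[v,u].round(4))
E
```

```text
136 228 [0.4498 0.3512 0.0297]
136 245 [0.3872 0.3532 0.0198]
135 205 [0.5346 0.3545 0.0352]
220 160 [0.7034 0.0411 0.0122]
290 195 [ 0.5646 -0.2214  0.0275]
290 171 [ 0.6138 -0.1942  0.3099]
290 182 [ 0.5909 -0.2029  0.218 ]
258 168 [ 0.632  -0.0977  0.2607]
```

View pics/top0c.png

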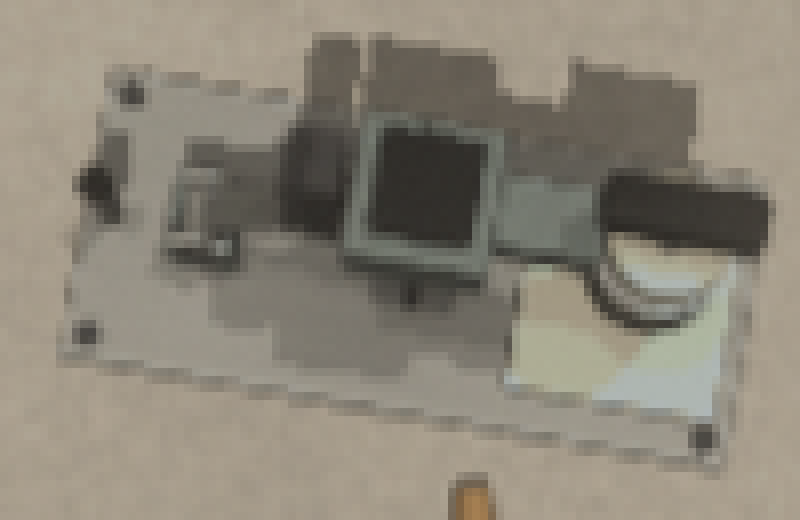

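View pics/tray0c.png

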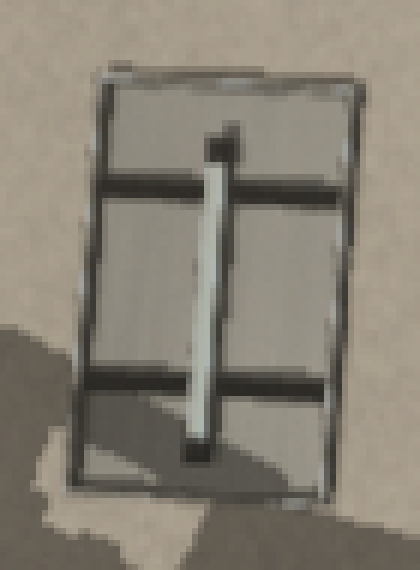

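View pics/side0c.png

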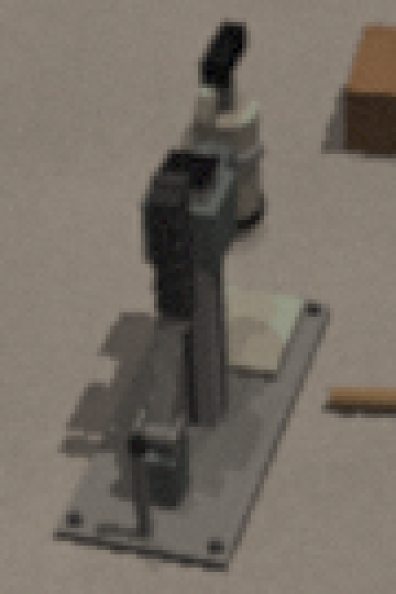

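```bash
python3 - <<'E'
from h import *
s=np.load('pics/top0.npz');P=pts(s)
C=[]
for (u,v) in [(718,468),(60,360),(110,70)]:
    p=ray(s,205+u/8-.5,145+v/8-.5,0.012);C.append(p);print(p.round(4))
print('len',np.linalg.norm(C[0]-C[1]),np.linalg.norm(C[1]-C[2]),'ctr',(C[0]+C[2])/2)
d=C[1]-C[0];print('yaw y axis',np.degrees(np.arctan2(-d[0],d[1])))
# depth: base
sub=(slice(145,212),slice(205,306));Q=P[sub];m=(Q[...,2]>0.007)&(Q[...,2]<0.018)
print(cv2.minAreaRect(Q[m][:,:2].astype(np.float32)*1000))
# column top
m=(Q[...,2]>0.25)&(Q[...,2]<0.27)
print('col',cv2.minAreaRect(Q[m][:,:2].astype(np.float32)*1000),Q[m].mean(0),np.median(Q[m][:,2]))
m=(Q[...,2]>0.29);print('handle',cv2.minAreaRect(Q[m][:,:2].astype(np.float32)*1000),np.median(Q[m],0))
m=(Q[...,2]>0.17)&(Q[...,2]<0.24)
vv,uu=np.nonzero(m)
# tray
sub=(slice(180,275),slice(100,170));Q=P[sub];m=(Q[...,2]>0.002)&(Q[...,2]<0.05)
k=cv2.morphologyEx(m.astype(np.uint8),cv2.MORPH_OPEN,np.ones((5,5)))>0
print('tray',cv2.minAreaRect(Q[k][:,:2].astype(np.float32)*1000))
tc=[ray(s,100+u/6-.5,180+v/6-.5,0.026) for u,v in[(105,70),(360,85),(325,500),(68,488)]]
print(np.round(tc,4),np.mean(tc,0))
a=ray(s,100+221/6-.5,180+132/6-.5,.034);b=ray(s,100+197/6-.5,180+462/6-.5,.034)
print('rod',a,b,(a+b)/2,np.linalg.norm(a-b),np.degrees(np.arctan2(*(a-b)[[1,0]])))
img=cv2.cvtColor(s['color'],cv2.COLOR_RGB2HSV)[sub]
g=s['color'][sub].astype(int).sum(-1); print(g[40,20:45])
E
```

```text
[ 0.5353 -0.2384  0.012 ]
[0.5908 0.0721 0.012 ]
[0.7295 0.0476 0.012 ]
len 0.3153460872014562 0.14086190847339863 ctr [ 0.63243057 -0.09537558  0.012     ]
yaw y axis -10.138955318735041
((633.6807250976562, -90.5479736328125), (374.1771240234375, 254.75027465820312), 87.98768615722656)
col ((628.5879516601562, -127.41741943359375), (178.26910400390625, 44.790706634521484), 78.41729736328125) [ 0.63018879 -0.10400875  0.2609099 ] 0.2614232768432174
handle ((615.3784790039062, -194.52975463867188), (63.6700553894043, 22.232772827148438), 79.31131744384766) [ 0.61378298 -0.19418852  0.31133353]
tray ((433.6100769042969, 355.8292236328125), (162.1999053955078, 190.78872680664062), 89.29716491699219)
[[0.5879 0.4246 0.026 ]
 [0.5764 0.2666 0.026 ]
 [0.3213 0.286  0.026 ]
 [0.3312 0.4427 0.026 ]] [0.45418187 0.35496276 0.026     ]
rod [0.54762289 0.3500393  0.034     ] [0.34612133 0.36203758 0.034     ] [0.44687211 0.35603844 0.034     ] 0.20185845451775306 -3.4076175788446768
[419 410 404 405 402 408 408 412 410 415 418 414 415 487 510 520 327 188
 212 374 417 418 423 426 425]
```

Measured poses:

| Thing | Position | Other |
|---|---|---|
| Lift | origin ≈ (0.633, -0.096) | yaw ≈ -0.184 |
| Head bar | ≈ (0.615, -0.195) | top at z 0.311 |
| Rod | middle ≈ (0.447, 0.356) | direction ≈ -3.4° |

Next I move the gripper over the rod.

>>> play_rows([
  {"x": 0.0336,"y": -0.0205,"z": -0.012,"rz": 0.034,"hand": 0.05},
  {"x": 0.0336,"y": -0.0205,"z": -0.012,"rz": 0.034,"hand": 0.05},
  {"x": 0.0336,"y": -0.0205,"z": -0.012,"rz": 0.034,"hand": 0.05},
  {"x": 0.0336,"y": -0.0205,"z": -0.012,"rz": 0.034,"hand": 0.05},
  {"x": 0.0336,"y": -0.0205,"z": -0.012,"rz": 0.034,"hand": 0.05},
  {"x": 0.0336,"y": -0.0205,"z": -0.012,"rz": 0.034,"hand": 0.05},
  {"x": 0.0336,"y": -0.0205,"z": -0.012,"rz": 0.034,"hand": 0.05},
  {"x": 0.0336,"y": -0.0205,"z": -0.012,"rz": 0.034,"hand": 0.05},
])

```text
schema error: expected keys x, y, z, rx, ry, rz, hand
```

```bash
python3 - <<'E'
from h import *
s=snap('side','side1')
o=robot.get_obs(); print(o['time'],o['tool_pos'],o['ee_rot'],o['width'])
a=cv2.imread('pics/side1.png');cv2.imwrite('pics/side1c.png',cv2.resize(a[270:380,200:360],None,fx=5,fy=5,interpolation=3))
s=snap('top','top1')
E
```

```text
0.15 [0.17847672 0.51978106 0.20458978] [-1.57063249  0.00168768  1.23996738] 0.0945505007746697
```

View pics/side1c.png

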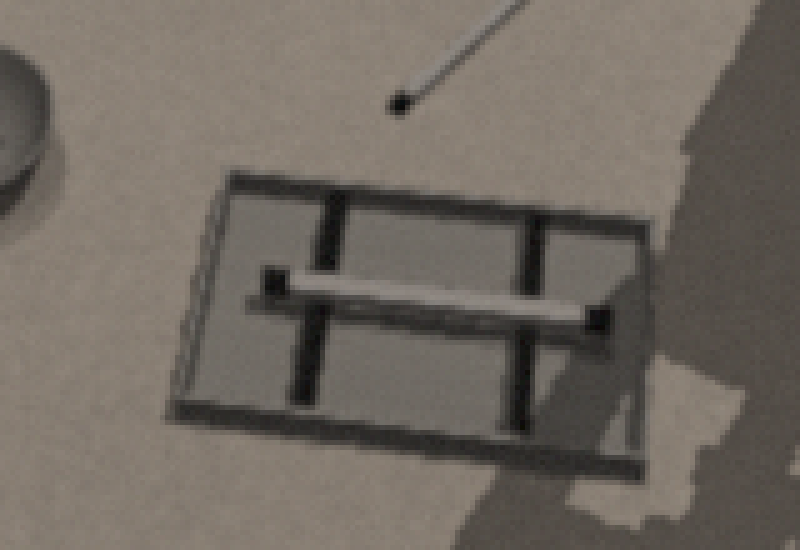

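The call was refused because every row needs all the keys. The side view shows the rod clearly in the tray, so I'll use it as a cross-check.

```bash
python3 - <<'E'
from h import *
s=np.load('pics/side1.npz')
a=ray(s,200+263/5-.5,270+278/5-.5,.034);b=ray(s,200+610/5-.5,270+312/5-.5,.034)
print(a,b,(a+b)/2,np.linalg.norm(a-b),np.degrees(np.arctan2(*(a-b)[[1,0]])))
E
```

```text
[0.54879151 0.35427597 0.034     ] [0.35117827 0.36162368 0.034     ] [0.44998489 0.35794982 0.034     ] 0.19774979574419643 -2.1294055573136044
```

>>> play_rows([
  {"x": 0.0336,"y": -0.0205,"z": -0.012,"rx": 0,"ry": 0,"rz": 0.034,"hand": 0.05},
  {"x": 0.0336,"y": -0.0205,"z": -0.012,"rx": 0,"ry": 0,"rz": 0.034,"hand": 0.05},
  {"x": 0.0336,"y": -0.0205,"z": -0.012,"rx": 0,"ry": 0,"rz": 0.034,"hand": 0.05},
  {"x": 0.0336,"y": -0.0205,"z": -0.012,"rx": 0,"ry": 0,"rz": 0.034,"hand": 0.05},
  {"x": 0.0336,"y": -0.0205,"z": -0.012,"rx": 0,"ry": 0,"rz": 0.034,"hand": 0.05},
  {"x": 0.0336,"y": -0.0205,"z": -0.012,"rx": 0,"ry": 0,"rz": 0.034,"hand": 0.05},
  {"x": 0.0336,"y": -0.0205,"z": -0.012,"rx": 0,"ry": 0,"rz": 0.034,"hand": 0.05},
  {"x": 0.0336,"y": -0.0205,"z": -0.012,"rx": 0,"ry": 0,"rz": 0.034,"hand": 0.05},
])

```text
time: 1.2
tool_pos: [0.4484, 0.3553, 0.1089]
ee_rot: [-1.57, 0.0, 1.513]
wrist_force: [0.8, -0.1, -0.1]
width: 0.0504
```

>>> play_rows([
  {"x": 0,"y": 0.001,"z": -0.035,"rx": 0,"ry": 0,"rz": 0,"hand": 0.05},
  {"x": 0,"y": 0.0005,"z": -0.035,"rx": 0,"ry": 0,"rz": 0,"hand": 0.05},
  {"x": 0,"y": 0,"z": -0.02,"rx": 0,"ry": 0,"rz": 0,"hand": 0.05},
  {"x": 0,"y": 0,"z": -0.007,"rx": 0,"ry": 0,"rz": 0,"hand": 0.05},
  {"x": 0,"y": 0,"z": 0,"rx": 0,"ry": 0,"rz": 0,"hand": 0.05},
  {"x": 0,"y": 0,"z": 0,"rx": 0,"ry": 0,"rz": 0,"hand": 0.02},
  {"x": 0,"y": 0,"z": 0,"rx": 0,"ry": 0,"rz": 0,"hand": 0},
  {"x": 0,"y": 0,"z": 0,"rx": 0,"ry": 0,"rz": 0,"hand": 0},
])

```text
time: 2.2
tool_pos: [0.4478, 0.358, 0.0133]
ee_rot: [-1.572, -0.001, 1.512]
wrist_force: [0.1, -0.6, 0.1]
width: 0.0235
```

>>> play_rows([
  {"x": 0,"y": 0,"z": 0,"rx": 0,"ry": 0,"rz": 0,"hand": 0},
  {"x": 0,"y": 0,"z": 0,"rx": 0,"ry": 0,"rz": 0,"hand": 0},
])

```text
time: 2.45
tool_pos: [0.4476, 0.3578, 0.0128]
ee_rot: [-1.571, -0.0, 1.512]
wrist_force: [-0.4, -0.0, 1.4]
width: 0.0115
```

>>> play_rows([
  {"x": 0,"y": 0,"z": 0.02,"rx": 0,"ry": 0,"rz": 0,"hand": 0},
  {"x": 0,"y": 0,"z": 0.04,"rx": 0,"ry": 0,"rz": 0,"hand": 0},
  {"x": 0,"y": 0,"z": 0.05,"rx": 0,"ry": 0,"rz": 0,"hand": 0},
  {"x": 0,"y": -0.03,"z": 0.02,"rx": 0,"ry": 0,"rz": 0,"hand": 0},
])

```text
time: 2.95
tool_pos: [0.4486, 0.3293, 0.146]
ee_rot: [-1.575, -0.004, 1.514]
wrist_force: [-0.1, -0.7, -0.6]
width: 0.0117
```

>>> play_rows([
  {"x": 0.006,"y": -0.045,"z": 0,"rx": 0,"ry": 0,"rz": -0.016,"hand": 0},
  {"x": 0.006,"y": -0.045,"z": 0,"rx": 0,"ry": 0,"rz": -0.016,"hand": 0},
  {"x": 0.006,"y": -0.045,"z": 0,"rx": 0,"ry": 0,"rz": -0.016,"hand": 0},
  {"x": 0.006,"y": -0.045,"z": 0,"rx": 0,"ry": 0,"rz": -0.016,"hand": 0},
  {"x": 0.006,"y": -0.045,"z": 0,"rx": 0,"ry": 0,"rz": -0.016,"hand": 0},
  {"x": 0.005,"y": -0.045,"z": -0.02,"rx": 0,"ry": 0,"rz": -0.015,"hand": 0},
  {"x": 0.005,"y": -0.045,"z": -0.02,"rx": 0,"ry": 0,"rz": -0.015,"hand": 0},
  {"x": 0.005,"y": -0.04,"z": -0.018,"rx": 0,"ry": 0,"rz": -0.015,"hand": 0},
])

```text
time: 3.95
tool_pos: [0.492, -0.0289, 0.0835]
ee_rot: [-1.57, -0.0, 1.386]
wrist_force: [0.4, 0.7, -0.7]
width: 0.0122
```

```bash
python3 - <<'E'
from h import *
s=snap('top','top2')
a=cv2.imread('pics/top2.png');cv2.imwrite('pics/top2c.png',cv2.resize(a[140:260,170:310],None,fx=5,fy=5,interpolation=3))
s=snap('side','side2')
a=cv2.imread('pics/side2.png');cv2.imwrite('pics/side2c.png',cv2.resize(a[130:265,195:355],None,fx=4.4,fy=4.4,interpolation=3))
o=robot.get_obs(); print(o['time'],o['tool_pos'],o['ee_rot'],o['width'])
E
```

```text
4.05 [ 0.4906765  -0.03040248  0.0816775 ] [-1.5656892   0.00159357  1.38203523] 0.011747889225700702
```

View pics/top2c.png

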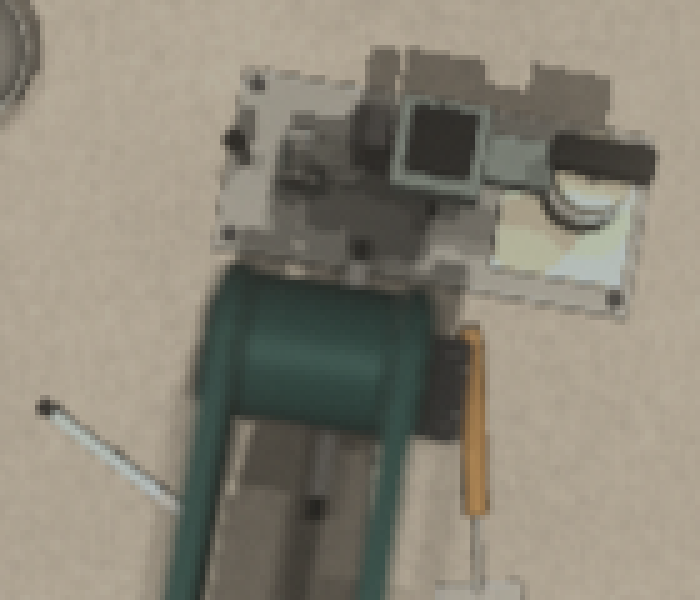

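View pics/side2c.png

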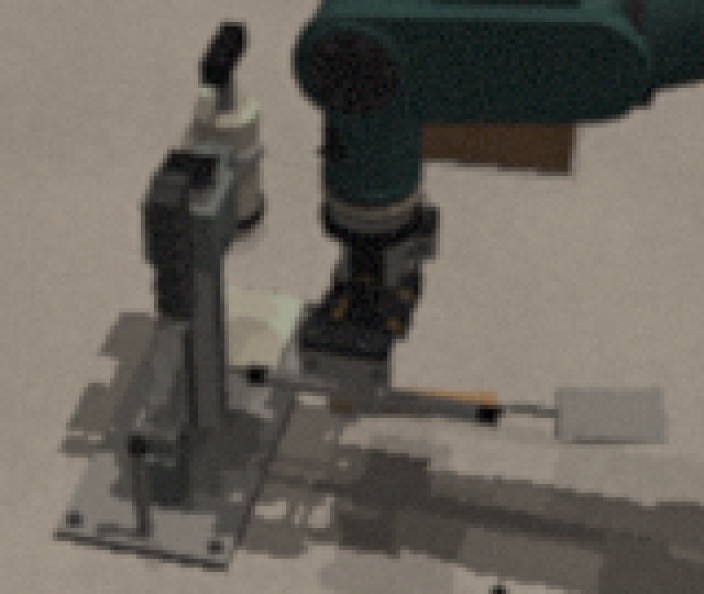

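```bash
python3 - <<'E'
from h import *
s=np.load('pics/top2.npz');P=pts(s)
p=ray(s,170+361/5-.5,140+245/5-.5,.098);print('tip top',p)
t=np.load('pics/side2.npz');q=ray(t,195+252/4.4-.5,130+373/4.4-.5,.098);print('tip side',q)
def lift(p):
    c,sn=np.cos(-.184),np.sin(-.184);d=np.asarray(p)[...,:2]-[.633,-.096]
    return np.stack([c*d[...,0]+sn*d[...,1],-sn*d[...,0]+c*d[...,1],np.asarray(p)[...,2]],-1)
print(lift(p),lift(q),'tcp',lift([.492,-.0289,.0835]))
L=lift(P);g=(P[...,2]>.12)&(L[...,0]<-.03)&(L[...,0]>-.25)&(abs(L[...,1])<.2)
G=L[g]
for lo in np.arange(.12,.6,.04):
    m=(G[:,2]>lo)&(G[:,2]<=lo+.04)
    if m.any(): print(lo.round(2),m.sum(),G[m].min(0).round(3),G[m].max(0).round(3))
T=lift(pts(t));g=(T[...,2]>.12)&(T[...,0]<-.03)&(T[...,0]>-.25)&(abs(T[...,1])<.2);G=T[g]
print('side')
for lo in np.arange(.12,.6,.04):
    m=(G[:,2]>lo)&(G[:,2]<=lo+.04)
    if m.any(): print(lo.round(2),m.sum(),G[m].min(0).round(3),G[m].max(0).round(3))
E
```

```text
tip top [ 0.58414455 -0.04193292  0.098     ]
tip side [ 0.58837697 -0.05086579  0.098     ]
[-0.05792305  0.04421564  0.098     ] [-0.05212769  0.03620795  0.098     ] tcp [-0.15089673  0.04016948  0.0835    ]
0.2 184 [-0.186 -0.048  0.217] [-0.118  0.13   0.23 ]
0.24 12 [-0.182  0.002  0.266] [-0.119  0.004  0.274]
0.4 38 [-0.249 -0.02   0.403] [-0.112  0.082  0.44 ]
0.44 1256 [-0.248 -0.021  0.44 ] [-0.109  0.101  0.48 ]
0.48 352 [-0.25  -0.016  0.48 ] [-0.14   0.096  0.491]
side
0.12 3 [-0.158  0.055  0.12 ] [-0.148  0.061  0.123]
0.16 180 [-0.182 -0.047  0.176] [-0.114  0.123  0.2  ]
0.2 493 [-0.182 -0.053  0.2  ] [-0.113  0.131  0.24 ]
0.24 160 [-0.184 -0.001  0.24 ] [-0.114  0.079  0.28 ]
0.28 210 [-0.186  0.036  0.28 ] [-0.114  0.079  0.32 ]
0.32 246 [-0.183  0.033  0.32 ] [-0.115  0.08   0.36 ]
0.36 116 [-0.195  0.048  0.36 ] [-0.117  0.099  0.4  ]
0.4 565 [-0.25  -0.009  0.4  ] [-0.104  0.106  0.44 ]
0.44 1302 [-0.25  -0.022  0.44 ] [-0.107  0.106  0.48 ]
0.48 127 [-0.25  -0.017  0.48 ] [-0.175  0.098  0.488]
```

>>> play_rows([
  {"x": 0,"y": 0,"z": 0,"rx": 0,"ry": 0,"rz": 0,"hand": 0},
  {"x": 0.0243,"y": -0.0038,"z": 0.0005,"rx": 0,"ry": 0,"rz": 0,"hand": 0},
  {"x": 0.0243,"y": -0.0038,"z": 0.0005,"rx": 0,"ry": 0,"rz": 0,"hand": 0},
  {"x": 0.0243,"y": -0.0038,"z": 0.0005,"rx": 0,"ry": 0,"rz": 0,"hand": 0},
  {"x": 0,"y": 0,"z": 0,"rx": 0,"ry": 0,"rz": 0,"hand": 0},
])

```text
time: 4.68
tool_pos: [0.5667, -0.0374, 0.0867]
ee_rot: [-1.572, -0.001, 1.389]
wrist_force: [-0.4, -0.6, -1.5]
width: 0.0118
```

```bash
python3 - <<'E'
from h import *
s=snap('side','side3')
a=cv2.imread('pics/side3.png');cv2.imwrite('pics/side3c.png',cv2.resize(a[130:265,195:315],None,fx=4.4,fy=4.4,interpolation=3))
o=robot.get_obs(); print(o['time'],o['tool_pos'],o['ee_rot'],o['wrist_force'])
E
```

```text
4.725 [ 0.56555337 -0.03738114  0.08641763] [-1.57079118e+00 -4.19012138e-04  1.38886959e+00] [-0.05525275 -0.18674472 -1.5191985 ]
```

View pics/side3c.png

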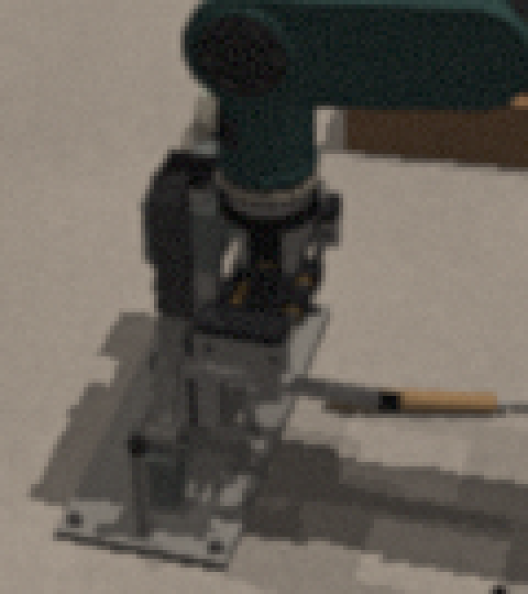

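>>> play_rows([
  {"x": 0.0019,"y": 0.0103,"z": 0.003,"rx": 0,"ry": 0,"rz": 0,"hand": 0},
  {"x": 0.0019,"y": 0.0103,"z": 0.004,"rx": 0,"ry": 0,"rz": 0,"hand": 0},
  {"x": 0.0019,"y": 0.0103,"z": 0.0065,"rx": 0,"ry": 0,"rz": 0,"hand": 0},
  {"x": 0.0019,"y": 0.0103,"z": 0.0065,"rx": 0,"ry": 0,"rz": 0,"hand": 0},
  {"x": 0.0024,"y": 0.0128,"z": 0.002,"rx": 0,"ry": 0,"rz": 0,"hand": 0},
  {"x": 0.0022,"y": 0.0118,"z": 0.001,"rx": 0,"ry": 0,"rz": 0,"hand": 0},
  {"x": 0,"y": 0,"z": 0,"rx": 0,"ry": 0,"rz": 0,"hand": 0},
  {"x": 0,"y": 0,"z": 0,"rx": 0,"ry": 0,"rz": 0,"hand": 0},
])

```text
time: 5.72
tool_pos: [0.5774, 0.027, 0.1086]
ee_rot: [-1.57, 0.0, 1.387]
wrist_force: [0.1, -0.4, -1.6]
width: 0.0116
```

```bash
python3 - <<'E'
from h import *
s=snap('side','side4')
a=cv2.imread('pics/side4.png');cv2.imwrite('pics/side4c.png',cv2.resize(a[130:265,195:315],None,fx=4.4,fy=4.4,interpolation=3))
s=snap('top','top4')
a=cv2.imread('pics/top4.png');cv2.imwrite('pics/top4c.png',cv2.resize(a[145:210,205:305],None,fx=8,fy=8,interpolation=3))
o=robot.get_obs(); print(o['time'],o['tool_pos'],o['ee_rot'],o['wrist_force'])
E
```

```text
5.825 [0.57739159 0.02672262 0.10873423] [-1.57031245e+00  1.73266702e-04  1.38647366e+00] [-0.25932929 -0.24957416 -1.44369063]
```

View pics/side4c.png

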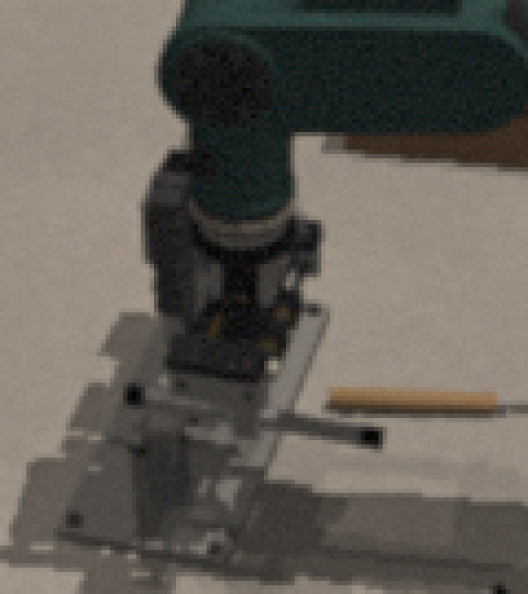

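View pics/top4c.png

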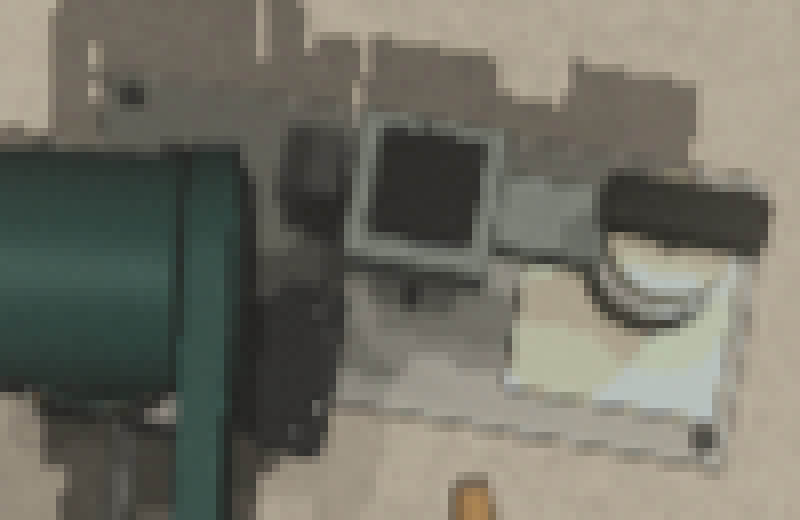

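>>> play_rows([
  {"x": -0.0295,"y": 0.0055,"z": 0,"rx": 0,"ry": 0,"rz": 0,"hand": 0},
  {"x": -0.0295,"y": 0.0055,"z": 0,"rx": 0,"ry": 0,"rz": 0,"hand": 0},
  {"x": -0.0295,"y": 0.0055,"z": 0.01,"rx": 0,"ry": 0,"rz": 0,"hand": 0},
  {"x": -0.005,"y": 0.042,"z": 0.01,"rx": 0,"ry": 0,"rz": 0.016,"hand": 0},
  {"x": -0.005,"y": 0.042,"z": 0.01,"rx": 0,"ry": 0,"rz": 0.016,"hand": 0},
  {"x": -0.005,"y": 0.042,"z": 0.01,"rx": 0,"ry": 0,"rz": 0.016,"hand": 0},
  {"x": -0.005,"y": 0.042,"z": 0,"rx": 0,"ry": 0,"rz": 0.016,"hand": 0},
])

```text
time: 6.7
tool_pos: [0.4695, 0.2126, 0.1503]
ee_rot: [-1.573, -0.001, 1.451]
wrist_force: [0.8, 0.1, -1.4]
width: 0.0119
```

```bash
python3 - <<'E'
from h import *
s=snap('side','side5')
a=cv2.imread('pics/side5.png');cv2.imwrite('pics/side5c.png',cv2.resize(a[130:265,195:315],None,fx=4.4,fy=4.4,interpolation=3))
s=snap('top','top5')
a=cv2.imread('pics/top5.png');cv2.imwrite('pics/top5c.png',cv2.resize(a[145:210,205:305],None,fx=8,fy=8,interpolation=3))
o=robot.get_obs(); print(o['time'],o['tool_pos'],o['ee_rot'],o['wrist_force'])
E
```

```text
6.8 [0.468422   0.21458212 0.14921807] [-1.5707078  -0.00186985  1.45526023] [-0.0964211  -0.89680083 -0.76082134]
```

View pics/side5c.png

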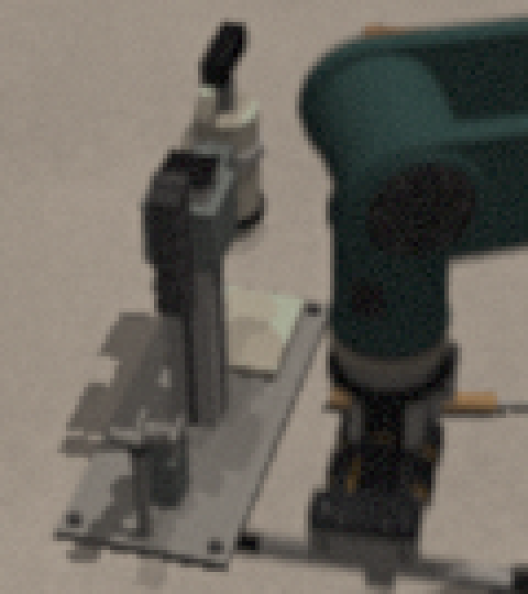

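View pics/top5c.png

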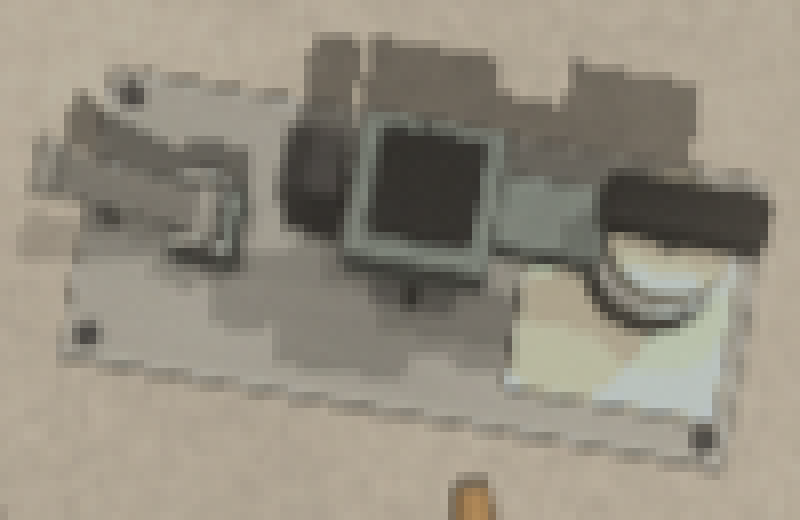

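Both views show the pawl thrown back, with its tip at crop (45,165) in the top view. The head hasn't moved. Next I return the rod.

>>> play_rows([
  {"x": -0.0052,"y": 0.036,"z": 0,"rx": 0,"ry": 0,"rz": 0.0145,"hand": 0},
  {"x": -0.0052,"y": 0.036,"z": 0,"rx": 0,"ry": 0,"rz": 0.0145,"hand": 0},
  {"x": -0.0052,"y": 0.036,"z": -0.02,"rx": 0,"ry": 0,"rz": 0.0145,"hand": 0},
  {"x": -0.0052,"y": 0.036,"z": -0.03,"rx": 0,"ry": 0,"rz": 0.0145,"hand": 0},
  {"x": 0,"y": 0,"z": -0.03,"rx": 0,"ry": 0,"rz": 0,"hand": 0},
  {"x": 0,"y": 0,"z": -0.03,"rx": 0,"ry": 0,"rz": 0,"hand": 0},
  {"x": 0,"y": 0,"z": -0.012,"rx": 0,"ry": 0,"rz": 0,"hand": 0},
  {"x": 0,"y": 0,"z": 0,"rx": 0,"ry": 0,"rz": 0,"hand": 0},
])

```text
time: 7.8
tool_pos: [0.4482, 0.3546, 0.0263]
ee_rot: [-1.569, 0.001, 1.508]
wrist_force: [0.3, -0.3, -1.0]
width: 0.0121
```

>>> play_rows([
  {"x": 0,"y": 0,"z": 0,"rx": 0,"ry": 0,"rz": 0,"hand": 0},
])

```text
time: 7.92
tool_pos: [0.4495, 0.3558, 0.0286]
ee_rot: [-1.573, -0.002, 1.508]
wrist_force: [0.4, 0.4, -0.7]
width: 0.0116
```

>>> play_rows([
  {"x": 0,"y": 0,"z": -0.006,"rx": 0,"ry": 0,"rz": 0,"hand": 0},
  {"x": 0,"y": 0,"z": -0.004,"rx": 0,"ry": 0,"rz": 0,"hand": 0},
  {"x": 0,"y": 0,"z": -0.002,"rx": 0,"ry": 0,"rz": 0,"hand": 0},
  {"x": 0,"y": 0,"z": 0,"rx": 0,"ry": 0,"rz": 0,"hand": 0},
])

```text
time: 8.43
tool_pos: [0.4481, 0.3555, 0.0147]
ee_rot: [-1.57, 0.0, 1.509]
wrist_force: [-0.4, 0.3, -2.0]
width: 0.0115
```

```bash
python3 - <<'E'
from h import *
s=snap('side','side6')
a=cv2.imread('pics/side6.png');cv2.imwrite('pics/side6c.png',cv2.resize(a[270:380,200:360],None,fx=5,fy=5,interpolation=3))
o=robot.get_obs(); print(o['time'],o['tool_pos'],o['ee_rot'],o['wrist_force'])
E
```

```text
8.475 [0.44815354 0.35559358 0.01488986] [-1.57059523e+00  6.83802672e-05  1.50908567e+00] [ 0.55447739 -0.12366322 -0.91457517]
```

View pics/side6c.png

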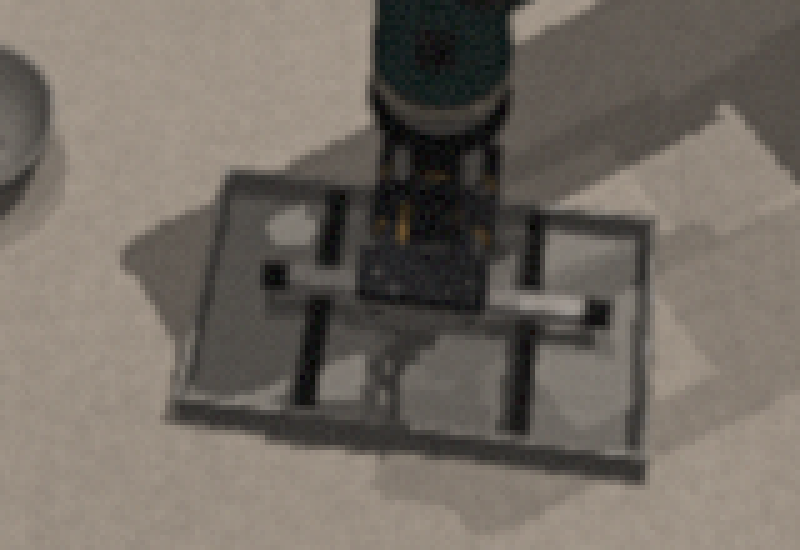

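Almost down, with about 2 mm left. I'll lower it in small steps.

>>> play_rows([
  {"x": 0,"y": 0,"z": -0.001,"rx": 0,"ry": 0,"rz": 0,"hand": 0},
  {"x": 0,"y": 0,"z": -0.001,"rx": 0,"ry": 0,"rz": 0,"hand": 0},
  {"x": 0,"y": 0,"z": 0,"rx": 0,"ry": 0,"rz": 0,"hand": 0},
])

```text
time: 8.85
tool_pos: [0.4482, 0.3555, 0.0129]
ee_rot: [-1.571, 0.0, 1.509]
wrist_force: [-0.1, 0.7, -0.6]
width: 0.0115
```

>>> play_rows([
  {"x": 0,"y": 0,"z": -0.0007,"rx": 0,"ry": 0,"rz": 0,"hand": 0},
  {"x": 0,"y": 0,"z": 0,"rx": 0,"ry": 0,"rz": 0,"hand": 0},
])

```text
time: 9.1
tool_pos: [0.4483, 0.3556, 0.0128]
ee_rot: [-1.571, -0.0, 1.509]
wrist_force: [-1.3, -0.8, 2.8]
width: 0.0116
```

Contact: the force is now +2.8 N, so the rod rests on the ridges. Next I release and rise.

>>> play_rows([
  {"x": 0,"y": 0,"z": 0,"rx": 0,"ry": 0,"rz": 0,"hand": 0.02},
  {"x": 0,"y": 0,"z": 0,"rx": 0,"ry": 0,"rz": 0,"hand": 0.045},
  {"x": 0,"y": 0,"z": 0,"rx": 0,"ry": 0,"rz": 0,"hand": 0.045},
  {"x": 0,"y": 0,"z": 0,"rx": 0,"ry": 0,"rz": 0,"hand": 0.045},
  {"x": 0,"y": 0,"z": 0.02,"rx": 0,"ry": 0,"rz": 0,"hand": 0.045},
  {"x": 0,"y": 0,"z": 0.05,"rx": 0,"ry": 0,"rz": 0,"hand": 0.045},
  {"x": 0,"y": 0,"z": 0.06,"rx": 0,"ry": 0,"rz": 0,"hand": 0.06},
  {"x": 0,"y": 0,"z": 0.06,"rx": 0,"ry": 0,"rz": 0,"hand": 0.06},
])

```text
time: 10.1
tool_pos: [0.448, 0.3554, 0.2039]
ee_rot: [-1.571, 0.0, 1.509]
wrist_force: [0.4, -0.3, 1.2]
width: 0.059
```

>>> play_rows([
  {"x": 0.01,"y": -0.02,"z": 0.042,"rx": 0,"ry": 0,"rz": -0.17,"hand": 0.06},
  {"x": 0.01,"y": -0.034,"z": 0.042,"rx": 0,"ry": 0,"rz": -0.17,"hand": 0.06},
  {"x": 0.01,"y": -0.034,"z": 0.042,"rx": 0,"ry": 0,"rz": -0.17,"hand": 0.06},
  {"x": 0.01,"y": -0.034,"z": 0.042,"rx": 0,"ry": 0,"rz": -0.17,"hand": 0.06},
  {"x": 0.01,"y": -0.034,"z": 0,"rx": 0,"ry": 0,"rz": -0.17,"hand": 0.06},
  {"x": 0.01,"y": -0.034,"z": 0,"rx": 0,"ry": 0,"rz": -0.17,"hand": 0.06},
  {"x": 0.01,"y": -0.034,"z": 0,"rx": 0,"ry": 0,"rz": -0.17,"hand": 0.06},
  {"x": 0.01,"y": -0.034,"z": 0,"rx": 0,"ry": 0,"rz": -0.17,"hand": 0.06},
])

```text
time: 11.1
tool_pos: [0.5285, 0.0965, 0.3703]
ee_rot: [-1.571, -0.0, 0.143]
wrist_force: [0.0, 1.1, -0.2]
width: 0.06
```

```bash
python3 - <<'E'
from h import *
s=snap('side','side7')
a=cv2.imread('pics/side7.png');cv2.imwrite('pics/side7c.png',cv2.resize(a[270:380,200:360],None,fx=5,fy=5,interpolation=3))
s=snap('top','top7')
o=robot.get_obs(); print(o['time'],o['tool_pos'],o['ee_rot'],o['wrist_force'])
E
```

```text
11.2 [0.52896336 0.09479508 0.36980757] [-1.57179843e+00  5.76320122e-04  1.43102599e-01] [-0.10614887  0.0802223  -0.90730937]
```

View pics/side7c.png

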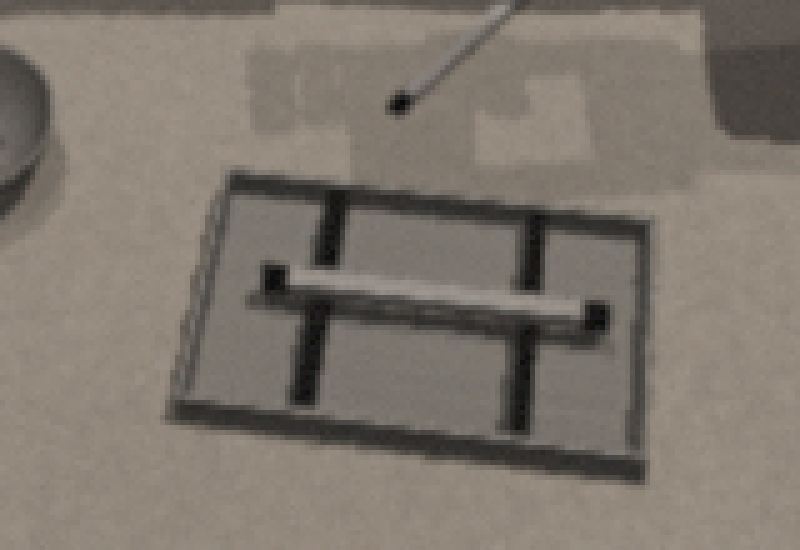

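View pics/side7.png

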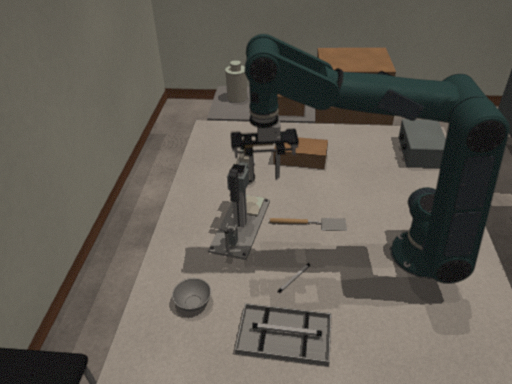

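The rod lies flat on both ridges. Next is the head bar.

>>> play_rows([
  {"x": 0.0108,"y": -0.0362,"z": 0,"rx": 0,"ry": 0,"rz": -0.041,"hand": 0.06},
  {"x": 0.0108,"y": -0.0362,"z": 0,"rx": 0,"ry": 0,"rz": -0.041,"hand": 0.06},
  {"x": 0.0108,"y": -0.0362,"z": 0,"rx": 0,"ry": 0,"rz": -0.041,"hand": 0.06},
  {"x": 0.0108,"y": -0.0362,"z": 0,"rx": 0,"ry": 0,"rz": -0.041,"hand": 0.06},
  {"x": 0.0108,"y": -0.0362,"z": 0,"rx": 0,"ry": 0,"rz": -0.041,"hand": 0.06},
  {"x": 0.0108,"y": -0.0362,"z": 0,"rx": 0,"ry": 0,"rz": -0.041,"hand": 0.06},
  {"x": 0.0108,"y": -0.0362,"z": 0,"rx": 0,"ry": 0,"rz": -0.041,"hand": 0.06},
  {"x": 0.0108,"y": -0.0362,"z": 0,"rx": 0,"ry": 0,"rz": -0.041,"hand": 0.06},
])

```text
time: 12.2
tool_pos: [0.6152, -0.1921, 0.3703]
ee_rot: [-1.57, -0.0, -0.178]
wrist_force: [-0.2, 0.3, -0.6]
width: 0.0601
```

>>> play_rows([
  {"x": 0,"y": 0,"z": 0,"rx": 0,"ry": 0,"rz": 0,"hand": 0.06},
  {"x": 0,"y": 0,"z": 0,"rx": 0,"ry": 0,"rz": 0,"hand": 0.06},
])

```text
time: 12.45
tool_pos: [0.6147, -0.1908, 0.3703]
ee_rot: [-1.57, 0.0, -0.177]
wrist_force: [-0.1, 0.7, -0.1]
width: 0.06
```

```bash
python3 - <<'E'
from h import *
s=snap('side','side8')
a=cv2.imread('pics/side8.png');cv2.imwrite('pics/side8c.png',cv2.resize(a[100:265,195:315],None,fx=3.6,fy=3.6,interpolation=3))
s=snap('top','top8')
o=robot.get_obs(); print(o['time'],o['tool_pos'],o['ee_rot'],o['wrist_force'])
E
```

```text
12.55 [ 0.61459934 -0.19040037  0.37104263] [-1.57053335e+00 -8.87782445e-04 -1.76445165e-01] [ 0.1261805  -0.30068903  0.52536265]
```

View pics/side8c.png

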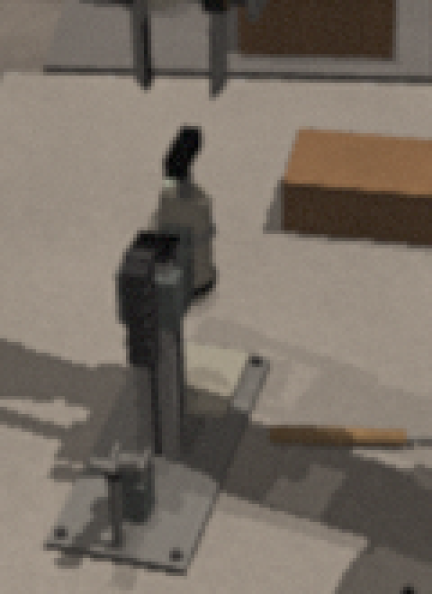

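>>> play_rows([
  {"x": 0.001,"y": -0.003,"z": -0.025,"rx": 0,"ry": 0,"rz": -0.007,"hand": 0.06},
  {"x": 0,"y": 0,"z": -0.03,"rx": 0,"ry": 0,"rz": 0,"hand": 0.06},
  {"x": 0,"y": 0,"z": -0.025,"rx": 0,"ry": 0,"rz": 0,"hand": 0.06},
  {"x": 0,"y": 0,"z": -0.011,"rx": 0,"ry": 0,"rz": 0,"hand": 0.06},
  {"x": 0,"y": 0,"z": 0,"rx": 0,"ry": 0,"rz": 0,"hand": 0.06},
])

```text
time: 13.18
tool_pos: [0.6154, -0.1941, 0.2792]
ee_rot: [-1.571, 0.001, -0.185]
wrist_force: [0.2, 0.4, -0.3]
width: 0.0601
```

```bash
python3 - <<'E'
from h import *
s=snap('side','side9')
a=cv2.imread('pics/side9.png');cv2.imwrite('pics/side9c.png',cv2.resize(a[90:200,205:295],None,fx=5,fy=5,interpolation=3))
o=robot.get_obs(); print(o['time'],o['tool_pos'],o['ee_rot'],o['wrist_force'])
E
```

```text
13.225 [ 0.61580082 -0.19449028  0.28036713] [-1.57101189e+00 -1.42998691e-03 -1.85150104e-01] [-0.33510074  0.15635771  0.43006242]
```

View pics/side9c.png

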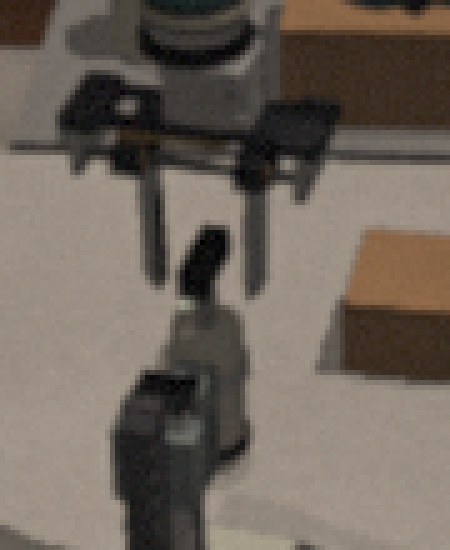

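>>> play_rows([
  {"x": 0,"y": 0,"z": 0,"rx": 0,"ry": 0,"rz": 0,"hand": 0.03},
  {"x": 0,"y": 0,"z": 0,"rx": 0,"ry": 0,"rz": 0,"hand": 0.026},
  {"x": 0,"y": 0,"z": 0,"rx": 0,"ry": 0,"rz": 0,"hand": 0.02},
  {"x": 0,"y": 0,"z": 0,"rx": 0,"ry": 0,"rz": 0,"hand": 0.015},
  {"x": 0,"y": 0,"z": 0,"rx": 0,"ry": 0,"rz": 0,"hand": 0.01},
])

```text
time: 13.85
tool_pos: [0.6164, -0.1952, 0.2794]
ee_rot: [-1.571, -0.002, -0.186]
wrist_force: [3.1, -0.6, 0.1]
width: 0.0214
```

>>> play_rows([
  {"x": 0,"y": 0,"z": -0.003,"rx": 0,"ry": 0,"rz": 0,"hand": 0.01},
  {"x": 0,"y": 0,"z": -0.005,"rx": 0,"ry": 0,"rz": 0,"hand": 0.01},
  {"x": 0,"y": 0,"z": -0.005,"rx": 0,"ry": 0,"rz": 0,"hand": 0.01},
  {"x": 0,"y": 0,"z": -0.005,"rx": 0,"ry": 0,"rz": 0,"hand": 0.01},
])

```text
time: 14.35
tool_pos: [0.6164, -0.1952, 0.2612]
ee_rot: [-1.571, -0.002, -0.186]
wrist_force: [5.1, -1.2, 1.9]
width: 0.022
```

>>> play_rows([
  {"x": 0,"y": 0,"z": -0.005,"rx": 0,"ry": 0,"rz": 0,"hand": 0.01},
  {"x": 0,"y": 0,"z": -0.005,"rx": 0,"ry": 0,"rz": 0,"hand": 0.01},
  {"x": 0,"y": 0,"z": -0.005,"rx": 0,"ry": 0,"rz": 0,"hand": 0.01},
  {"x": 0,"y": 0,"z": -0.005,"rx": 0,"ry": 0,"rz": 0,"hand": 0.01},
  {"x": 0,"y": 0,"z": -0.005,"rx": 0,"ry": 0,"rz": 0,"hand": 0.01},
  {"x": 0,"y": 0,"z": -0.005,"rx": 0,"ry": 0,"rz": 0,"hand": 0.01},
  {"x": 0,"y": 0,"z": -0.005,"rx": 0,"ry": 0,"rz": 0,"hand": 0.01},
  {"x": 0,"y": 0,"z": -0.005,"rx": 0,"ry": 0,"rz": 0,"hand": 0.01},
])

```text
time: 15.35
tool_pos: [0.6164, -0.1952, 0.2213]
ee_rot: [-1.571, -0.002, -0.186]
wrist_force: [5.3, -1.1, 2.0]
width: 0.0216
```

>>> play_rows([
  {"x": 0,"y": 0,"z": -0.005,"rx": 0,"ry": 0,"rz": 0,"hand": 0.01},
  {"x": 0,"y": 0,"z": -0.005,"rx": 0,"ry": 0,"rz": 0,"hand": 0.01},
  {"x": 0,"y": 0,"z": -0.004,"rx": 0,"ry": 0,"rz": 0,"hand": 0.01},
  {"x": 0,"y": 0,"z": -0.003,"rx": 0,"ry": 0,"rz": 0,"hand": 0.01},
  {"x": 0,"y": 0,"z": -0.002,"rx": 0,"ry": 0,"rz": 0,"hand": 0.01},
])

```text
time: 15.98
tool_pos: [0.6164, -0.1953, 0.2023]
ee_rot: [-1.571, -0.002, -0.186]
wrist_force: [5.1, -1.6, 1.2]
width: 0.0217
```

>>> play_rows([
  {"x": 0,"y": 0,"z": -0.001,"rx": 0,"ry": 0,"rz": 0,"hand": 0.01},
  {"x": 0,"y": 0,"z": -0.001,"rx": 0,"ry": 0,"rz": 0,"hand": 0.01},
  {"x": 0,"y": 0,"z": -0.001,"rx": 0,"ry": 0,"rz": 0,"hand": 0.01},
])

```text
time: 16.35
tool_pos: [0.6164, -0.1952, 0.1994]
ee_rot: [-1.571, -0.002, -0.186]
wrist_force: [4.0, -1.1, 0.9]
width: 0.0216
```

>>> play_rows([
  {"x": 0,"y": 0,"z": -0.001,"rx": 0,"ry": 0,"rz": 0,"hand": 0.01},
  {"x": 0,"y": 0,"z": -0.001,"rx": 0,"ry": 0,"rz": 0,"hand": 0.01},
])

```text
time: 16.6
tool_pos: [0.6164, -0.1952, 0.1974]
ee_rot: [-1.571, -0.002, -0.186]
wrist_force: [5.3, -1.1, 1.5]
width: 0.0218
```

>>> play_rows([
  {"x": 0,"y": 0,"z": -0.001,"rx": 0,"ry": 0,"rz": 0,"hand": 0.01},
  {"x": 0,"y": 0,"z": 0,"rx": 0,"ry": 0,"rz": 0,"hand": 0.01},
])

```text
time: 16.85
tool_pos: [0.6165, -0.1952, 0.1962]
ee_rot: [-1.571, -0.002, -0.186]
wrist_force: [5.8, -1.3, 1.5]
width: 0.0217
```

Not at the stop yet, since there's no rise in force. I continue in 1 mm steps.

>>> play_rows([
  {"x": 0,"y": 0,"z": -0.001,"rx": 0,"ry": 0,"rz": 0,"hand": 0.01},
  {"x": 0,"y": 0,"z": 0,"rx": 0,"ry": 0,"rz": 0,"hand": 0.01},
])

```text
time: 17.1
tool_pos: [0.6164, -0.1952, 0.1954]
ee_rot: [-1.571, -0.002, -0.186]
wrist_force: [5.2, -1.8, -0.4]
width: 0.0218
```

>>> play_rows([
  {"x": 0,"y": 0,"z": -0.001,"rx": 0,"ry": 0,"rz": 0,"hand": 0.01},
  {"x": 0,"y": 0,"z": 0,"rx": 0,"ry": 0,"rz": 0,"hand": 0.01},
])

```text
time: 17.35
tool_pos: [0.6164, -0.1952, 0.1954]
ee_rot: [-1.571, -0.003, -0.186]
wrist_force: [4.2, -2.0, 4.7]
width: 0.022
```

>>> play_rows([
  {"x": 0,"y": 0,"z": -0.001,"rx": 0,"ry": 0,"rz": 0,"hand": 0.01},
  {"x": 0,"y": 0,"z": 0,"rx": 0,"ry": 0,"rz": 0,"hand": 0.01},
])

```text
time: 17.6
tool_pos: [0.6165, -0.1953, 0.1953]
ee_rot: [-1.572, -0.004, -0.186]
wrist_force: [4.0, -0.9, 6.8]
width: 0.0219
```

>>> play_rows([
  {"x": 0,"y": 0,"z": -0.001,"rx": 0,"ry": 0,"rz": 0,"hand": 0.01},
  {"x": 0,"y": 0,"z": 0,"rx": 0,"ry": 0,"rz": 0,"hand": 0.01},
])

```text
time: 17.85
tool_pos: [0.6165, -0.1953, 0.1954]
ee_rot: [-1.572, -0.005, -0.186]
wrist_force: [3.5, -1.0, 8.9]
width: 0.0218
```

>>> play_rows([
  {"x": 0,"y": 0,"z": 0.002,"rx": 0,"ry": 0,"rz": 0,"hand": 0.01},
  {"x": 0,"y": 0,"z": 0,"rx": 0,"ry": 0,"rz": 0,"hand": 0.03},
  {"x": 0,"y": 0,"z": 0,"rx": 0,"ry": 0,"rz": 0,"hand": 0.06},
  {"x": 0,"y": 0,"z": 0,"rx": 0,"ry": 0,"rz": 0,"hand": 0.06},
  {"x": 0,"y": 0,"z": 0,"rx": 0,"ry": 0,"rz": 0,"hand": 0.06},
])

```text
time: 18.48
tool_pos: [0.6153, -0.1949, 0.1938]
ee_rot: [-1.571, 0.001, -0.186]
wrist_force: [0.5, 0.1, -0.1]
width: 0.0564
```

```bash
python3 - <<'E'
from h import *
s=snap('side','side10')
a=cv2.imread('pics/side10.png');cv2.imwrite('pics/side10c.png',cv2.resize(a[110:265,200:300],None,fx=3.8,fy=3.8,interpolation=3))
o=robot.get_obs(); print(o['time'],o['tool_pos'],o['ee_rot'],o['wrist_force'],o['width'])
E
```

```text
18.525 [ 0.61538659 -0.19492551  0.19397066] [-1.57064395e+00  8.23226017e-04 -1.86047534e-01] [-0.43281625 -0.10426292 -0.40069146] 0.05889418199412807
```

View pics/side10c.png

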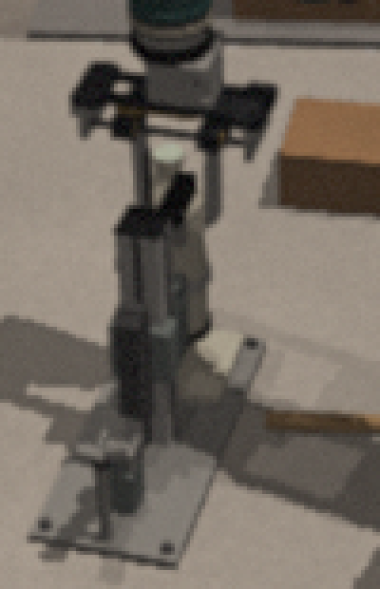

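Head released and down, fingers clear of it. I retreat straight up, then back away.

>>> play_rows([
  {"x": 0,"y": 0,"z": 0.02,"rx": 0,"ry": 0,"rz": 0,"hand": 0.06},
  {"x": 0,"y": 0,"z": 0.04,"rx": 0,"ry": 0,"rz": 0,"hand": 0.06},
  {"x": 0,"y": 0,"z": 0.05,"rx": 0,"ry": 0,"rz": 0,"hand": 0.06},
  {"x": 0,"y": 0,"z": 0.04,"rx": 0,"ry": 0,"rz": 0,"hand": 0.06},
  {"x": -0.045,"y": 0,"z": 0.01,"rx": 0,"ry": 0,"rz": 0,"hand": 0.06},
  {"x": -0.05,"y": 0,"z": 0,"rx": 0,"ry": 0,"rz": 0,"hand": 0.06},
  {"x": -0.05,"y": 0,"z": 0,"rx": 0,"ry": 0,"rz": 0,"hand": 0.06},
  {"x": -0.05,"y": 0,"z": 0,"rx": 0,"ry": 0,"rz": 0,"hand": 0.06},
])

```text
time: 19.52
tool_pos: [0.419, -0.1948, 0.3544]
ee_rot: [-1.571, -0.0, -0.186]
wrist_force: [-0.1, 0.2, 0.3]
width: 0.0597
```

>>> play_rows([
  {"x": 0,"y": 0,"z": 0,"rx": 0,"ry": 0,"rz": 0,"hand": 0.06},
  {"x": 0,"y": 0,"z": 0,"rx": 0,"ry": 0,"rz": 0,"hand": 0.06},
])

```text
time: 19.77
tool_pos: [0.4211, -0.1951, 0.3546]
ee_rot: [-1.571, -0.001, -0.186]
wrist_force: [0.4, -1.1, 0.3]
width: 0.0597
```

```bash
python3 - <<'E'
from h import *
s=snap('side','side11'); t=snap('top','top11')
P=pts(t);Q=P[145:212,205:306];
m=(Q[...,2]>0.2)&(Q[...,1]<-.15)&(Q[...,0]>.58);print('handle',cv2.minAreaRect(Q[m][:,:2].astype(np.float32)*1000),np.median(Q[m],0))
m=(Q[...,2]>0.25)&(Q[...,2]<.27)&(Q[...,0]>.58);print('col',np.median(Q[m],0))
a=cv2.imread('pics/side11.png');b=cv2.imread('pics/top11.png')
cv2.imwrite('pics/fin.png',np.hstack([cv2.resize(a[110:370,160:360],None,fx=2,fy=2),cv2.resize(b[130:290,100:300],None,fx=2,fy=2,interpolation=3)[:, :400] if 0 else cv2.copyMakeBorder(cv2.resize(b[130:290,100:300],None,fx=2,fy=2),0,200,0,0,0)]))
o=robot.get_obs(); print(o['time'],o['tool_pos'],o['wrist_force'])
E
```

```text
handle ((615.8123779296875, -194.91725158691406), (63.94736862182617, 22.9545841217041), 79.92569732666016) [ 0.61328859 -0.19466241  0.22756396]
col [ 0.63356403 -0.09745602  0.2621342 ]
19.875 [ 0.42163032 -0.19510426  0.35390819] [-0.14117461 -0.07924933 -0.35940646]
```

View pics/fin.png

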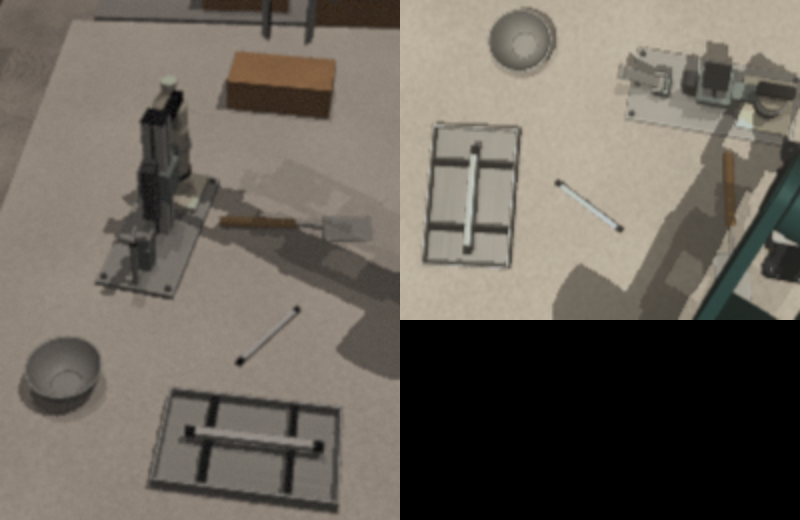

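The bar's top is at 0.2276 against 0.228 expected on the stop. The pawl is thrown back, the rod lies in the tray, and the other things haven't moved. I hand the job in.

```bash
python3 -c "
from h import *
print(workorder.close_job())"
```

```text
the job is handed in; nothing more can be done
None
```

The print head is parked, and I handed the job in at about 19.9 s, within the 51 s limit. I put the rod's end in under the pawl and swung it over onto its stop, without the gripper touching it. I then set the rod back on its tray ridges, gripped the head's bar and lowered it slowly to its bottom stop.

**Last checks:**
- **Head:** the top of the bar measures 227.6 mm, against 228 mm expected on the stop. At the end the force rose to about 9 N with no further movement, so it was on the stop.
- **Pawl:** it is still thrown back in both camera views.
- **Rod:** it lies flat across both ridges.
- **Things standing around:** the scraper, thin rod, bowl, bottle and carton look unmoved in the pictures. I did not measure their positions afterwards.
- **Arm:** it is clear of everything and the wrist force is about zero.

No check failed. My first move call was refused for missing keys and moved nothing.

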